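# Put the small laser printer back in service

## Robot

A 6-joint arm with a two-finger parallel gripper is mounted at the origin on the work surface. World frame = base frame: x ahead of the robot, y to its left, z up, the work surface at z = 0. Lengths are in m, angles in rad, forces in N, time in s.
With the tool pointing down it reaches from about 0.35 to 0.775 m from the base axis. Payload 5.5 kg.
Tool frame: the origin (TCP) lies at the very end of the fingers, on their centre line; the grasp point (between the pads) lies hold_point_z behind it (hold_point_z is the distance from the TCP to the grasp point, in m); x points along the fingers, y is the direction in which the jaws open and shut, and the axes are right-handed (so a half turn about x gives the same grasp; the last joint's range is limited). The gripper opens to 85 mm and grips with 20 to 120 N. Pads are 22 mm wide; open, the fingers measure 114 mm over their backs; the gripper's body (76 mm by 85 mm) begins 54 mm behind the grasp point. The pads swing forward as they close: fully open they stand 13 mm farther back than shut.
Start: joints at [1.141, 0.313, 0.046, 1.304, 0, 1.431], TCP at [0.164, 0.551, 0.231] pointing down, gripper open.
Joint ranges: [-2.76, 2.76], [-0.86, 1.69], [-1.03, 1.26], [-2.2, 2.34], [-1.47, 1.5], [-3.14, 3.14]. Speed limits (rad/s): [2.57, 2.57, 3.14, 3.14, 3.14, 3.14].

## Interface

Orientations are given as a unit quaternion [w, x, y, z].
In Python, from workcell import * gives the robot as it stands. The module is installed in compiled form; this text tells all that it offers.
- The arm moves only by the tool step_arm, never from a script. Its argument "targets" is a list of rows, each a list of 3 entries, a list of its own where there are three numbers: the turn, a rotation vector about the tool's x, y, z in degrees, then the shift along the tool's x, y, z in cm, then the finger opening in cm, from 0 to 8.54. A call has exactly 10 rows; each row shifts and turns the commanded pose from where the row before left it, along the tool's axes as they then stand; what a row does not reach is not made up. A row lasts 1/10 s, in which the tool goes at most 50 mm and 8.59 degrees, less where a joint would pass 70% of its speed; a pose out of reach is approached as far as the arm can. A call with a gripper value outside its range is refused whole. The fingers move at their own pace and stop on an object; "force" is the grip in N (left out, the last holds). Time passes only in rows, so rows that do not move let the fingers close, or fill a call up. It gives the time, the measured TCP pose, the force and the opening at its end, in the units of the state.
- get_state(): the state, without advancing time (a new reading comes with each control period).
- read_camera(name): name is "scene" or "top" or "wrist"; returns the picture (400x640x3 uint8, red, green, blue); there is no depth.
- camera_model(name): a dict with "fx", "fy", "cx", "cy" (pixels), "dist_coeffs" ([k1, k2, p1, p2, k3] as OpenCV has them; the pictures are not rectified), "xyz" and "rotation" of the camera in the world; the wrist camera has in their place "T_tool_cam" (4x4, takes a point from camera to tool coordinates, whose origin is the TCP and whose axes are the tool frame's). Camera axes: x right, y down, z forward; pixel columns grow to the right and rows downward; lengths in m; the calibration is good to about 2 mm. A picture is of the moment at which its call begins: read the wrist's pose just before it. camera_model takes no time and is no camera call.
- hand_in(): hands the job in, once; it reports no verdict.
Trained networks look in the newest picture that a camera, given by its name, has taken for a name from the list of things; names that differ only in an ending like _2 or _b are one class to them, and where a whole thing is asked for, a point or a joint stands for the part that bears it (a point fixed in the world has none). Each returns a list of dicts, best first, with "p" (0 to 1); they miss things now and then, are a little off and sometimes report something else, mostly with a low value. They report only what shows in the picture. A call takes as long as a camera call.
- find_in(camera, label): "extent" ([left, top, width, height] in pixels, round what is visible of it).
- silhouettes(camera, label): "mask" (400x640 bool, what is visible of it) and "extent" ([left, top, width, height] in pixels, round what is visible of it).
The state is a dict: "clock": time; "joint_pos": joint angles; "qvel": joint speeds; "tau": joint torques, N m; "tcp_pos": TCP position; "orientation": TCP orientation; "wrist_force": force on the tool from outside, world axes, zero at the start; "ft_torque": the same for the moment, N m; "finger_gap": finger opening in m.
Only numpy, scipy, OpenCV 4.12 (cv2) and the standard library are available. Lean on these libraries where they do the work, as an engineer would, in place of code of your own. Each camera call takes 0.05 s, during which the arm holds its last target.

## Task

A paper jam has been cleared and the small laser printer stands open. With the fingertips push its paper tray fully home, then push the raised top cover down until it is fully shut, and then press the large round start button all the way in and let it go. Only push: do not draw the tray out of the printer, swing the cover farther back, press the small round cancel button, or lift or shift anything else on the desk.

Things in the scene. Friction and masses are not known exactly. Their poses are not given: they have to be found in the camera images.
- printer: White compact laser printer, fixed; origin under its centre, x to its back, y to its left, z up; its front faces the robot within 0.3 rad. In mm: low plinth with the tray (x -130 to 110, y -175 to 175, up to z 75); on it, set back, the upper body (x -70 to 110, up to z 165), open at the top under the cover; right of the cover a flat strip (y -175 to -88, z 165) carries the buttons.
- tray (a joint): Grey paper tray low in the front of the plinth; metres it stands out towards the robot, 0 = fully home, its front flush with the plinth's front. Starts 0.035 to 0.065. It stays where it is left; pushing takes about 3 N, and it meets a firm stop at 0.
- tray_front (a point): Centre of the outer face of the tray's front panel, which is 234 mm wide and 46 mm high (z 9 to 55 mm above the desk). At printer x = -130 mm less the tray's value, y = 0, z = 32. Moves with the tray.
- cover (a joint): Grey top cover, hinged along its back edge and standing raised; radians, 0 = shut (lying flat), growing as it is raised. Starts 0.4 to 0.7. A stiff hinge holds it wherever it is left (about 0.4 N m to move, plus or minus its own weight); firm stop at 0.
- hinge (a point): Middle of the cover's hinge line, which runs along printer y; at printer x 90, y 40, z 165 mm. Fixed on the printer.
- cover_edge (a point): Middle of the cover's free edge. The cover is a flat plate 160 mm from hinge line to free edge, 250 mm wide (125 mm either side of this point), 12 mm thick; this point is at half its thickness, its plane 7 mm over the hinge line when shut and its outer face 13 mm over it. Moves with the cover.
- start_top (a point): Centre of the top of the start button: the larger white round button, 26 mm across, the nearer of the two to the robot, at printer x -35, y -130 mm. Pressed straight down.
- start (a joint): Start button; metres pressed, 0 = up, 0.006 = all the way in (about 4 N). Springs back.
- cancel_top (a point): Centre of the top of the cancel button: the smaller white round button, 14 mm across, 60 mm behind the start button. Not to be pressed.
- cancel (a joint): Cancel button; metres pressed, 0 = up, 0.005 = all the way in.
- stapler: Black and steel stapler, 130 x 34 x 57 mm, loose beside the tray at the right; origin under its centre. Leave alone.
- tumbler: Empty green plastic tumbler, 76 mm across, 130 mm high, loose beside the tray at the left; origin under its centre. Leave alone.
- mug: Black mug, 80 mm across, 95 mm high, handle at its +y; loose on the desk beside the printer; origin under its centre. Leave alone.
- punch: Hole punch, steel and black, about 110 x 120 x 68 mm, loose beside the printer at the right; origin under its centre. Leave alone.
- tape: Black tape dispenser, 140 x 50 x 92 mm, loose at the left in front; origin under its centre. Leave alone.
- staple_box: Cardboard box of staples, 28 x 50 x 18 mm, loose on the printer's right strip behind the buttons; origin under its centre. Leave alone.

How it is judged:
By the outcome, as a careful person would: the job done as asked, in the order asked, and still so for the second after the job is handed in, with the robot touching nothing.
It also fails if it takes over 48 s, if anything falls off the work surface, if the arm or the gripper's body presses on something with over 40 N, if the wrist force passes 120 N, or if a joint passes its speed limit or range.

## Working session

There is one attempt and no reset: what is moved stays moved. The work goes in short steps, Python scripts to look and compute and a tool call to move; the robot and the scene stay as the last step left them, time stands still between calls to the robot, and variables do not carry over. Pictures are saved under pics/ and viewed, and the job is handed in when it is done.

Besides the shell and the picture viewer there is one more tool, called after ">>>" as a command line: name --argument value ..., lists and objects as JSON in quotes. step_arm: Moves the arm, as the interface text tells. Its arguments: {"type":"object","properties":{"targets":{"type":"array","items":{"type":"array"}},"force":{"type":"number"}},"required":["targets"]}

```bash
mkdir -p pics; python3 - <<'E'
from workcell import *
import cv2
s=get_state();print(s)
for n in("scene","top","wrist"):
    im=read_camera(n);cv2.imwrite(f"pics/{n}0.png",im[:,:,::-1]);print(n,camera_model(n))
E
```

```text
{'clock': 0.0, 'joint_pos': array([ 1.14142546e+00,  3.14048592e-01,  4.49718573e-02,  1.30356727e+00,
       -2.97157180e-05,  1.43123194e+00]), 'qvel': array([-0.00059335, -0.00091741, -0.000693  ,  0.0001655 ,  0.00065318,
       -0.00219119]), 'tau': array([-4.77125977e-04, -4.80628073e+01,  2.98533690e+01,  1.94357074e-02,
       -1.48620570e-04, -1.40031040e-05]), 'tcp_pos': array([0.16410326, 0.550562  , 0.23037852]), 'orientation': array([ 0.69952267,  0.10147387,  0.69986917, -0.10273377]), 'wrist_force': array([-0.62538335, -0.85596525,  0.31445857]), 'ft_torque': array([ 0.02506056,  0.07016074, -0.0201625 ]), 'finger_gap': 0.0852533484481708}
scene {'fx': 399.49989595036016, 'fy': 399.49989595036016, 'cx': 323.4828560193201, 'cy': 196.8340138492648, 'dist_coeffs': array([-0.10231215,  0.        ,  0.        ,  0.        ,  0.        ]), 'xyz': array([ 0.90702162, -0.51449438,  0.93648459]), 'rotation': array([-0.32565012,  0.89928809,  0.27123647, -0.10799864])}
top {'fx': 472.14453412494805, 'fy': 472.14453412494805, 'cx': 320.7008886775601, 'cy': 197.58507291437624, 'dist_coeffs': array([-0.14184137,  0.        ,  0.        ,  0.        ,  0.        ]), 'xyz': array([0.29732802, 0.03861988, 1.3522878 ]), 'rotation': array([ 0.06990028, -0.70315294,  0.70376025, -0.07356222])}
wrist {'fx': 296.83791868812233, 'fy': 296.83791868812233, 'cx': 315.5885519597899, 'cy': 202.57580192607207, 'dist_coeffs': array([-0.02201531,  0.        ,  0.        ,  0.        ,  0.        ]), 'T_tool_cam': array([[-9.50051520e-04, -3.23031909e-01,  9.46387597e-01,
        -1.42703764e-01],
       [ 9.99999543e-01, -2.09908072e-04,  9.32222785e-04,
        -1.93265306e-04],
       [-1.02483310e-04,  9.46388050e-01,  3.23031961e-01,
        -8.33465647e-02],
       [ 0.00000000e+00,  0.00000000e+00,  0.00000000e+00,
         1.00000000e+00]])}
```

View pics/scene0.png

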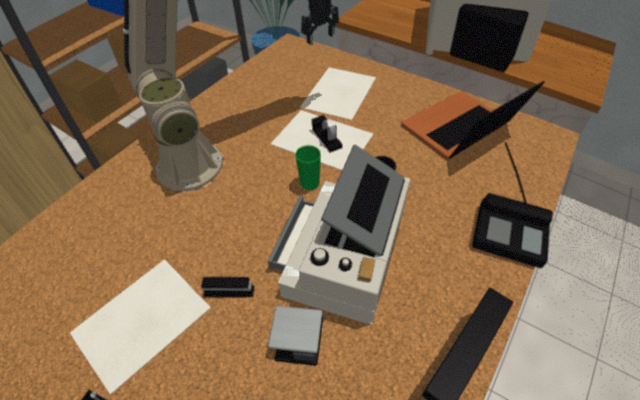

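View pics/top0.png

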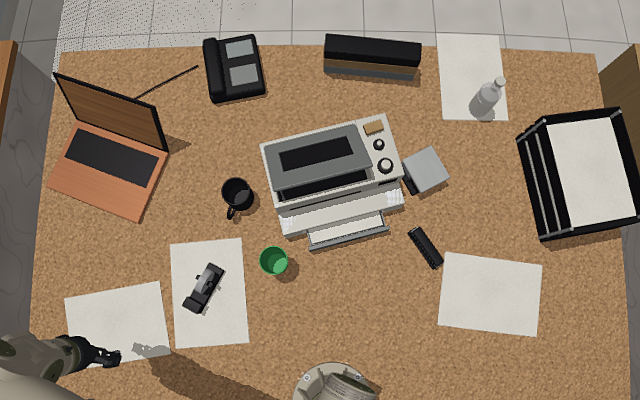

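View pics/wrist0.png

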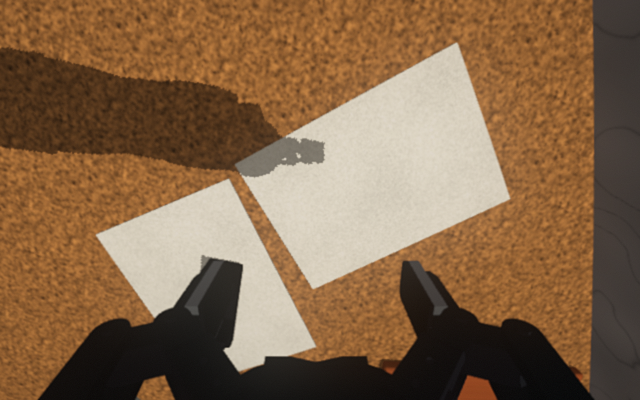

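The scene picture shows the printer at about (340,230) with its cover raised, the stapler in front of it on the right at (228,287) and the tumbler on the left at (308,168). In the top picture the printer is centred near (335,180) and the start button is at about (386,165). Next I'll enlarge both and pick out corners.

```bash
python3 - <<'E'
import cv2
a=cv2.imread("pics/top0.png")[100:260,220:450];cv2.imwrite("pics/topc.png",cv2.resize(a,None,fx=3.4,fy=3.4,interpolation=cv2.INTER_CUBIC))
a=cv2.imread("pics/scene0.png")[140:330,260:420];cv2.imwrite("pics/scenec.png",cv2.resize(a,None,fx=3.1,fy=3.1,interpolation=cv2.INTER_CUBIC))
E
python3 - <<'E'
from workcell import *
for l in("start_top","cancel_top","tray_front","cover_edge","printer","tumbler","stapler","punch","staple_box","mug"):
    for c in("top","scene"):
        print(l,c,[(round(d["p"],2),[round(float(v),1) for v in d["extent"]]) for d in find_in(c,l)[:2]])
E
```

```text
start_top top []
start_top scene [(0.73, [359.7, 259.8, 18.1, 19.6]), (0.46, [315.1, 248.0, 12.5, 13.5])]
cancel_top top []
cancel_top scene [(0.68, [360.6, 257.4, 14.6, 23.2])]
tray_front top [(0.93, [306.9, 210.9, 82.2, 42.0])]
tray_front scene [(0.61, [267.3, 199.0, 46.7, 71.9]), (0.58, [376.7, 154.1, 19.9, 14.5])]
cover_edge top [(0.58, [264.0, 125.3, 110.0, 69.1])]
cover_edge scene [(0.68, [321.4, 142.2, 84.0, 115.4]), (0.52, [311.8, 116.6, 28.7, 33.5])]
printer top [(0.83, [259.2, 114.2, 146.4, 136.4])]
printer scene [(0.9, [267.3, 144.2, 142.8, 179.4])]
tumbler top [(0.63, [259.0, 247.0, 27.6, 30.0])]
tumbler scene [(0.73, [293.7, 144.4, 28.0, 44.5])]
stapler top [(0.9, [409.1, 229.0, 36.9, 41.5])]
stapler scene [(0.63, [202.1, 276.8, 53.7, 22.3])]
punch top [(0.9, [401.6, 146.7, 47.7, 49.2])]
punch scene [(0.66, [264.7, 307.3, 58.3, 54.7]), (0.65, [267.4, 197.8, 49.3, 69.9])]
staple_box top [(0.7, [401.4, 145.6, 46.0, 49.2]), (0.6, [362.5, 118.4, 24.4, 15.4])]
staple_box scene [(0.6, [361.9, 260.5, 14.0, 19.0])]
mug top [(0.86, [222.1, 177.9, 29.5, 40.6]), (0.26, [363.5, 118.5, 21.1, 17.1])]
mug scene [(0.67, [267.8, 142.7, 141.6, 183.8]), (0.6, [379.9, 154.5, 14.2, 14.5])]
```

View pics/topc.png

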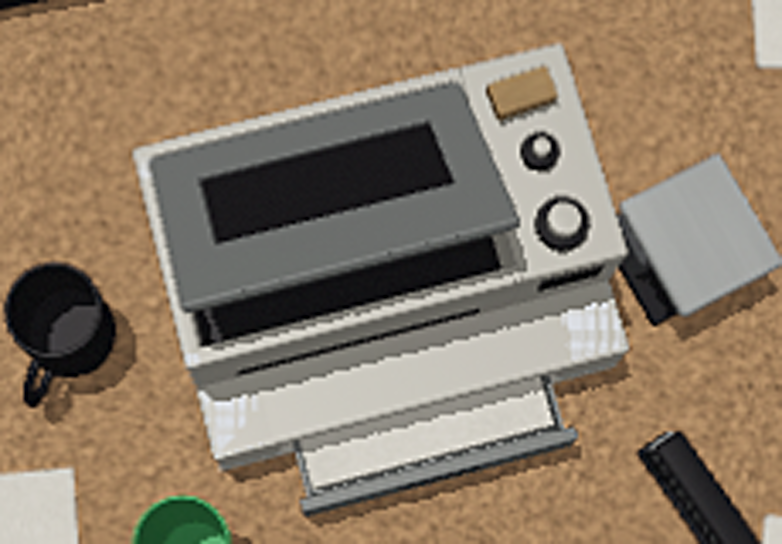

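View pics/scenec.png

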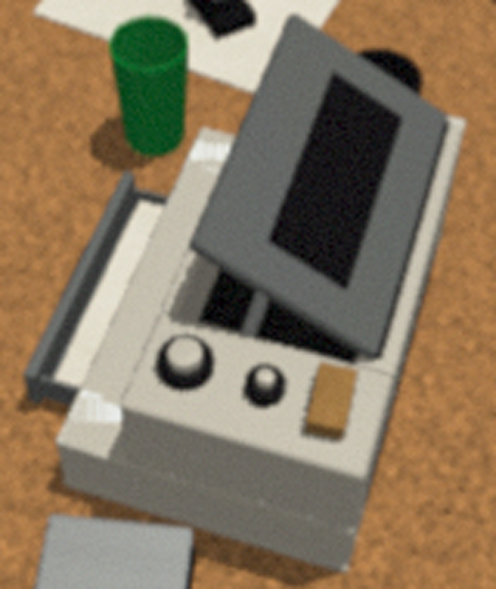

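```bash
cat > h.py <<'E'
import numpy as np,cv2
from scipy.spatial.transform import Rotation as R
from workcell import camera_model
def proj(c,P):
    m=camera_model(c);q=m["rotation"]
    r=R.from_quat([q[1],q[2],q[3],q[0]]).inv()
    K=np.array([[m["fx"],0,m["cx"]],[0,m["fy"],m["cy"]],[0,0,1]])
    pc=r.apply(np.atleast_2d(P)-m["xyz"])
    return cv2.projectPoints(pc,np.zeros(3),np.zeros(3),K,m["dist_coeffs"])[0][:,0]
def W(p,pose):
    x,y,a=pose;p=np.atleast_2d(np.array(p,float))
    c,s=np.cos(a),np.sin(a)
    return np.c_[x+c*p[:,0]-s*p[:,1],y+s*p[:,0]+c*p[:,1],p[:,2]]
def cov(r,h,y,q):  # r from hinge forward, h above
    return [.09-r*np.cos(q)+h*np.sin(q)*1.0, y, .165+r*np.sin(q)+h*np.cos(q)]
E
cat > fit.py <<'E'
from h import *
from scipy.optimize import least_squares
def model(v):
    p=v[:3];t,q,sz,cz=v[3:7]
    A=[(-.035,-.13,sz),(.025,-.13,cz),(.11,-.175,.165),(.11,.175,.165),(-.07,-.175,.165),(-.07,.175,.165),(-.13,.175,.075),(-.13,-.175,.075),(-.13-t,.117,.055),(-.13-t,-.117,.055),cov(.16,.013,.165,q),cov(.16,.013,-.085,q)]
    B=[(-.035,-.13,sz),(.025,-.13,cz),(-.13-t,.117,.055),(-.13-t,-.117,.055),cov(.16,.013,.165,q),cov(.16,.013,-.085,q),cov(0,.013,-.085,q),cov(0,.013,.165,q),(.11,-.175,.165),(-.13,.175,.075),(.11,-.175,0),(-.13,-.175,.075)]
    return A,B,np.r_[proj("top",W(A,p)),proj("scene",W(B,p))]
T=np.array([(565,219),(541,147),(561,44),(135,152),(626,250),(190,362),(220,458),(627,345),(304,507),(576,433),(185,305),(519,222)])/3.4+[220,100]
S=np.array([(185,357),(266,381),(127,175),(30,378),(293,15),(195,245),(378,352),(447,122),(368,475),(205,130),(347,568),(62,440)])/3.1+[260,140]
obs=np.r_[T,S]
f=lambda v:(model(v)[2]-obs).ravel()
r=least_squares(f,[.55,0,.0,.05,.55,.175,.172],loss="soft_l1")
print(r.x.round(4),r.cost);print(f(r.x).reshape(-1,2).round(1).tolist())
np.save("fit.npy",r.x)
p=r.x[:3]
for n,P in(("trayfront",(-.13-r.x[3],0,.032)),("covedge",cov(.16,.013,.04,r.x[4])),("covshut",(-.07,.04,.178)),("start",(-.035,-.13,r.x[5])),("cancel",(.025,-.13,r.x[6]))):print(n,W([P],p).round(4))
E
python3 fit.py
python3 - <<'E'
from workcell import *
from h import *
q=get_state()["orientation"];print(R.from_quat([q[1],q[2],q[3],q[0]]).as_matrix().round(3))
# tumbler & stapler position
for n,g in(("tumbler",(.3,.15,.13)),("t",(.3,.15,0))):pass
m=camera_model("top");qq=m["rotation"];r=R.from_quat([qq[1],qq[2],qq[3],qq[0]])
K=np.array([[m["fx"],0,m["cx"]],[0,m["fy"],m["cy"]],[0,0,1]])
for n,u,z in(("tumblertop",(273,261),.13),("tumblerbot",(277,265),0),("st1",(411,231),.057),("st2",(443,262),.057),("st3",(413,240),.05),("mug",(236,192),.095),("punch",(428,168),.068)):
    d=cv2.undistortPoints(np.array([[u]],float),K,m["dist_coeffs"])[0,0];d=r.apply([d[0],d[1],1]);print(n,(m["xyz"]+d*(z-m["xyz"][2])/d[2]).round(3))
E
```

```text
[ 0.6276 -0.0015  0.2629  0.0523  0.4875  0.1786  0.1764] 19.399204420094563
[[-0.4, -0.3], [-0.1, -0.3], [0.3, -1.7], [-1.1, -1.4], [1.2, 0.2], [-0.9, 1.6], [-1.4, 0.3], [1.4, 0.7], [-0.5, -0.4], [0.9, -0.7], [-1.2, 1.0], [0.8, -0.8], [0.5, 0.0], [0.3, 0.1], [0.3, -1.6], [-1.0, -0.8], [-0.5, -1.3], [-1.1, -0.2], [0.8, 1.4], [0.9, -2.9], [-0.3, 1.0], [-1.5, -1.7], [0.3, 1.6], [-2.2, 0.6]]
trayfront [[ 0.4516 -0.0488  0.032 ]]
covedge [[0.5735 0.0254 0.2514]]
covshut [[0.5496 0.019  0.178 ]]
start [[ 0.6276 -0.1361  0.1786]]
cancel [[ 0.6856 -0.1205  0.1764]]
[[ 0.     0.286  0.958]
 [ 0.     0.958 -0.286]
 [-1.     0.     0.   ]]
tumblertop [0.382 0.155 0.13 ]
tumblerbot [0.38  0.156 0.   ]
st1 [ 0.469 -0.219  0.057]
st2 [ 0.383 -0.306  0.057]
st3 [ 0.445 -0.225  0.05 ]
mug [0.572 0.264 0.095]
punch [ 0.648 -0.273  0.068]
```

Both pictures agree to about 1 px. The printer is at (0.628, -0.002) with yaw 0.263, the tray stands out 0.052 m and the cover is raised 0.49 rad. I'll turn the tool square to the printer, shut the fingers and travel to a point in front of the tray.

>>> step_arm --targets '[[[-7.9,0,0],[0,0,0],0],[[-7.9,0,0],[0,0,0],0],[[-7.9,0,0],[0,0,0],0],[[-7.9,0,0],[0,0,0],0],[[0,0,0],[0,-4.1,0.48],0],[[0,0,0],[0,-4.1,0.48],0],[[0,0,0],[0,-4.1,0.48],0],[[0,0,0],[0,-4.1,0.48],0],[[0,0,0],[0,-4.1,0.48],0],[[0,0,0],[0,-4.1,0.48],0]]' --force 40

```text
clock: 2.15
tcp_pos: [0.2561, 0.3195, 0.2315]
orientation: [0.701, -0.092, 0.701, 0.093]
wrist_force: [1.0, 0.2, 0.0]
finger_gap: 0.0001
```

>>> step_arm --targets '[[[0,0,0],[0,-4.1,0.48],0],[[0,0,0],[0,-4.1,0.48],0],[[0,0,0],[0,-4.1,0.48],0],[[0,0,0],[0,-4.1,0.48],0],[[0,0,0],[0,-4.1,0.48],0],[[0,0,0],[0,-4.1,0.48],0],[[0,0,0],[0,-4.1,0.48],0],[[0,0,0],[0,-4.1,0.48],0],[[0,0,0],[0,-4.1,0.48],0],[[0,0,0],[0,-4.0,0.48],0]]'

```text
clock: 3.15
tcp_pos: [0.4084, -0.0637, 0.2316]
orientation: [0.701, -0.092, 0.701, 0.092]
wrist_force: [0.6, 0.8, 0.7]
finger_gap: 0.0006
```

>>> step_arm --targets '[[[0,0,0],[3.5,0,0],0],[[0,0,0],[3.5,0,0],0],[[0,0,0],[3.5,0,0],0],[[0,0,0],[3.5,0,0],0],[[0,0,0],[3.0,0,0],0],[[0,0,0],[2.5,0,0],0],[[0,0,0],[0.5,0,0],0],[[0,0,0],[0,0,0],0],[[0,0,0],[0,0,0],0],[[0,0,0],[0,0,0],0]]'

```text
clock: 4.15
tcp_pos: [0.4093, -0.0622, 0.0327]
orientation: [0.702, -0.093, 0.7, 0.092]
wrist_force: [-0.5, -0.5, -0.7]
finger_gap: 0.0002
```

```bash
python3 - <<'E'
from workcell import *
import cv2
print(get_state()["tcp_pos"])
a=read_camera("scene");cv2.imwrite("pics/s1.png",cv2.resize(a[100:340,180:440,::-1],None,fx=2.4,fy=2.4))
a=read_camera("wrist");cv2.imwrite("pics/w1.png",a[:,:,::-1])
E
```

```text
[ 0.40932498 -0.06221156  0.03265402]
```

View pics/s1.png

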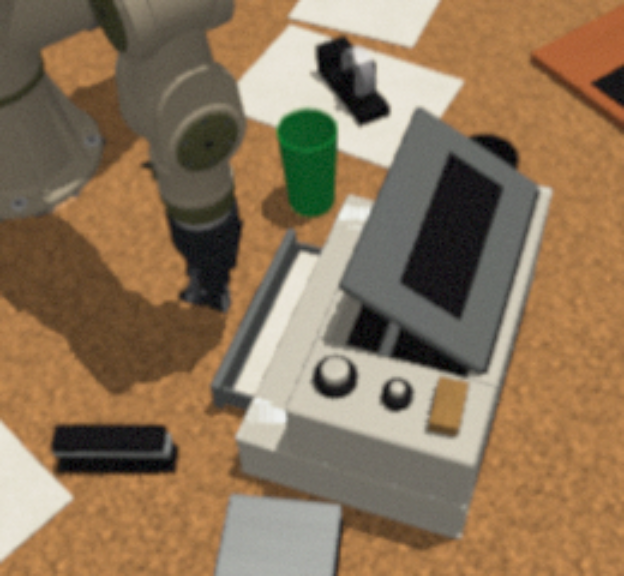

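View pics/w1.png

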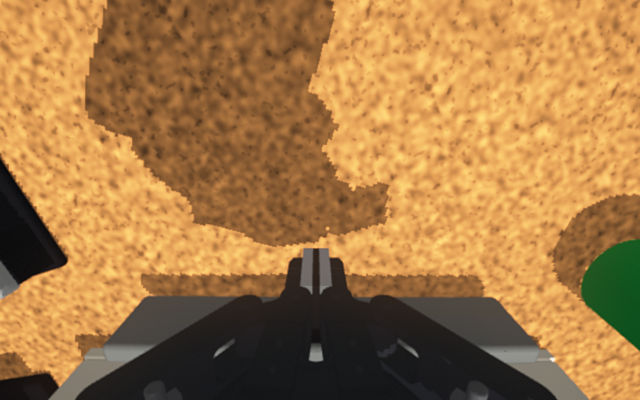

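The fingers stand in front of the tray, centred on it in the wrist view (tip at about (316,255)), well clear of the stapler and tumbler. Pushing now.

>>> step_arm --targets '[[[0,0,0],[0,0,1.0],0],[[0,0,0],[0,0,1.0],0],[[0,0,0],[0,0,0.8],0],[[0,0,0],[0,0,0.8],0],[[0,0,0],[0,0,0.8],0],[[0,0,0],[0,0,0.8],0],[[0,0,0],[0,0,0.8],0],[[0,0,0],[0,0,0.8],0],[[0,0,0],[0,0,0.7],0],[[0,0,0],[0,0,0.3],0]]'

```text
clock: 5.25
tcp_pos: [0.4841, -0.0414, 0.0311]
orientation: [0.701, -0.092, 0.701, 0.092]
wrist_force: [-2.5, -2.9, -0.1]
finger_gap: -0.0
```

>>> step_arm --targets '[[[0,0,0],[0,0,0.1],0],[[0,0,0],[0,0,0.1],0],[[0,0,0],[0,0,0.1],0],[[0,0,0],[0,0,0.1],0],[[0,0,0],[0,0,0.1],0],[[0,0,0],[0,0,0.1],0],[[0,0,0],[0,0,0.1],0],[[0,0,0],[0,0,0.1],0],[[0,0,0],[0,0,0.1],0],[[0,0,0],[0,0,0],0]]'

```text
clock: 6.25
tcp_pos: [0.4871, -0.039, 0.0302]
orientation: [0.698, -0.092, 0.704, 0.092]
wrist_force: [-12.5, -4.8, 4.4]
finger_gap: -0.0001
```

>>> step_arm --targets '[[[0,0,0],[0,0,0.1],0],[[0,0,0],[0,0,0.1],0],[[0,0,0],[0,0,0.1],0],[[0,0,0],[0,0,0.1],0],[[0,0,0],[0,0,0],0],[[0,0,0],[0,0,0],0],[[0,0,0],[0,0,0],0],[[0,0,0],[0,0,0],0],[[0,0,0],[0,0,0],0],[[0,0,0],[0,0,0],0]]'

```text
clock: 7.25
tcp_pos: [0.4866, -0.0382, 0.0295]
orientation: [0.695, -0.091, 0.707, 0.092]
wrist_force: [-23.8, -7.7, 9.7]
finger_gap: 0.0002
```

```bash
python3 - <<'E'
from workcell import *
import cv2
a=read_camera("top");cv2.imwrite("pics/t2.png",cv2.resize(a[100:260,220:450,::-1],None,fx=3.4,fy=3.4,interpolation=cv2.INTER_CUBIC))
a=read_camera("scene");cv2.imwrite("pics/s2.png",cv2.resize(a[140:330,240:420,::-1],None,fx=3.1,fy=3.1))
E
```

```text
(no output)
```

View pics/s2.png

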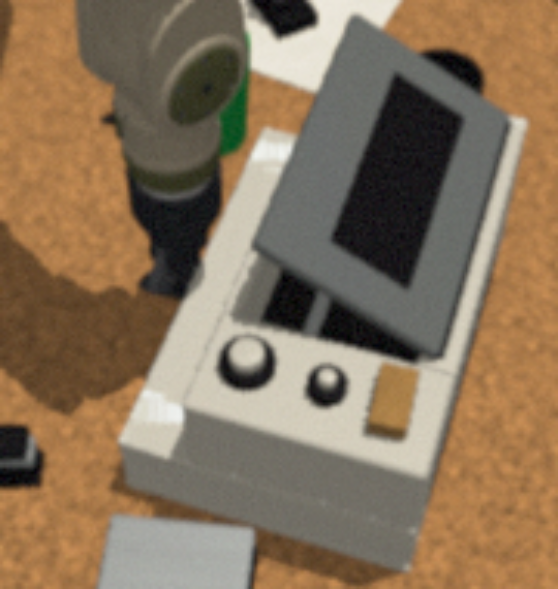

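View pics/t2.png

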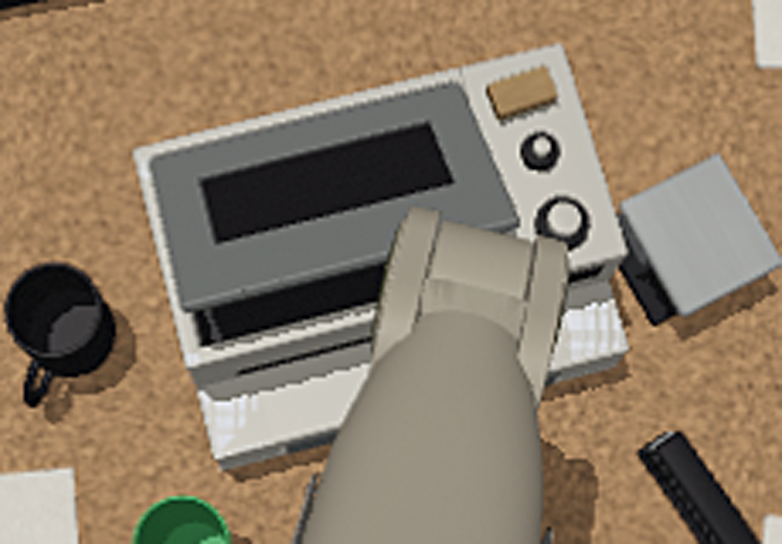

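The scene view shows the tray front flush with the plinth, and the force rose to 25 N with no further motion, so the tray is home. Backing off and rising.

>>> step_arm --targets '[[[0,0,0],[0,0,-2.0],0],[[0,0,0],[0,0,-2.0],0],[[0,0,0],[0,0,-2.0],0],[[0,0,0],[-3.5,0,0],0],[[0,0,0],[-4.0,0,0],0],[[0,0,0],[-4.0,0,0],0],[[0,0,0],[-4.0,0,0],0],[[0,0,0],[-4.0,0,0],0],[[0,0,0],[-4.0,0,0],0],[[0,0,0],[-3.5,0,0],0]]'

```text
clock: 8.35
tcp_pos: [0.4388, -0.0533, 0.3041]
orientation: [0.702, -0.092, 0.7, 0.092]
wrist_force: [0.8, -1.1, 1.2]
finger_gap: -0.0
```

>>> step_arm --targets '[[[0,0,0],[0,0,0],0],[[0,0,0],[0,0.6,2.3],0],[[0,0,0],[0,0.6,2.4],0],[[0,0,0],[0,0.6,2.4],0],[[0,0,0],[0,0.6,2.4],0],[[0,0,0],[0,0.6,2.4],0],[[0,0,0],[0,0.6,2.4],0],[[0,0,0],[0,0.6,2.3],0],[[0,0,0],[0,0,0],0],[[0,0,0],[0,0,0],0]]'

```text
clock: 9.35
tcp_pos: [0.5875, 0.0303, 0.3004]
orientation: [0.701, -0.092, 0.701, 0.093]
wrist_force: [-0.2, 0.1, -0.7]
finger_gap: 0.0005
```

```bash
python3 - <<'E'
from workcell import *
from h import *
s=get_state();v=np.load("fit.npy");print(s["tcp_pos"],R.from_euler('z',-v[2]).apply(s["tcp_pos"]-[v[0],v[1],0]))
a=read_camera("top");cv2.imwrite("pics/t3.png",cv2.resize(a[80:290,200:470,::-1],None,fx=2.8,fy=2.8))
a=read_camera("scene");cv2.imwrite("pics/s3.png",cv2.resize(a[100:330,200:440,::-1],None,fx=2.5,fy=2.5))
E
```

```text
[0.58745936 0.03030648 0.30037785] [-0.030546    0.04110627  0.30037785]
```

View pics/s3.png

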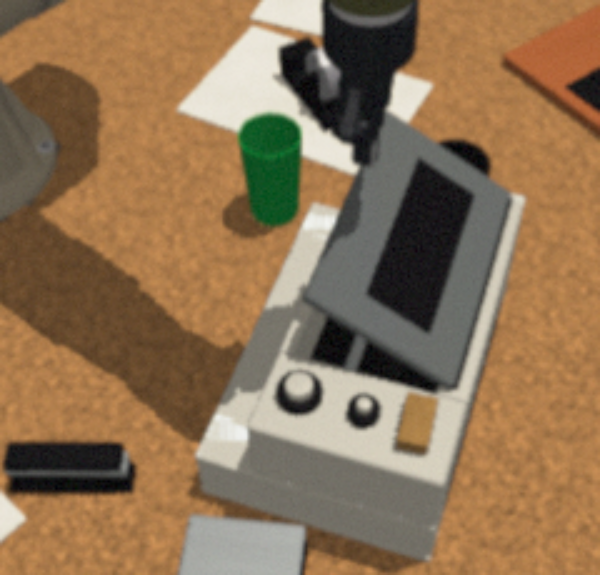

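View pics/t3.png

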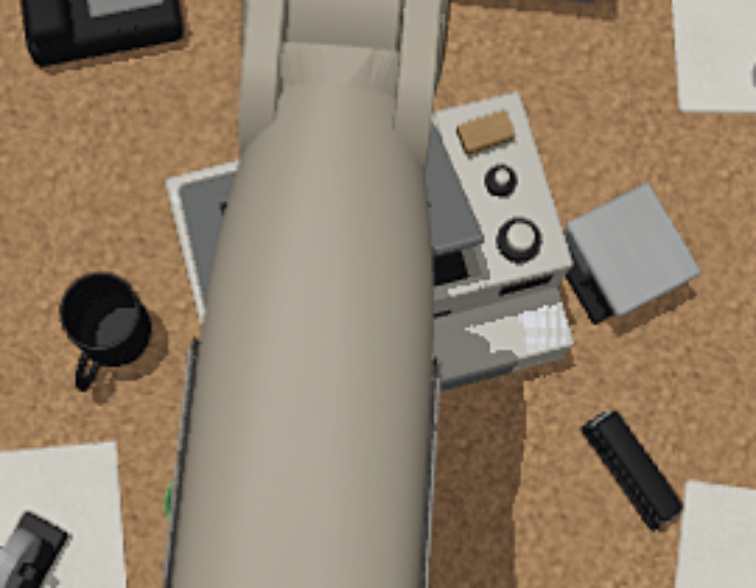

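The tray front is flush in both views, and the fingertips are above the cover near its free edge. Now pushing the cover down.

>>> step_arm --targets '[[[0,0,0],[1.0,0,0],0],[[0,0,0],[1.0,0,0],0],[[0,0,0],[1.0,0,0],0],[[0,0,0],[1.0,0,0],0],[[0,0,0],[0.8,0,0],0],[[0,0,0],[0.7,0,0],0],[[0,0,0],[0.7,0,0],0],[[0,0,0],[0.7,0,-0.1],0],[[0,0,0],[0.7,0,-0.1],0],[[0,0,0],[0.7,0,-0.1],0]]'

```text
clock: 10.45
tcp_pos: [0.5844, 0.029, 0.2179]
orientation: [0.701, -0.092, 0.701, 0.092]
wrist_force: [-0.2, -0.8, 2.4]
finger_gap: -0.0
```

>>> step_arm --targets '[[[0,0,0],[0.7,0,-0.1],0],[[0,0,0],[0.7,0,-0.1],0],[[0,0,0],[0.7,0,-0.1],0],[[0,0,0],[0.6,0,-0.1],0],[[0,0,0],[0.5,0,0],0],[[0,0,0],[0.3,0,0],0],[[0,0,0],[0.2,0,0],0],[[0,0,0],[0.1,0,0],0],[[0,0,0],[0.1,0,0],0],[[0,0,0],[0,0,0],0]]'

```text
clock: 11.45
tcp_pos: [0.5809, 0.028, 0.1793]
orientation: [0.701, -0.092, 0.701, 0.092]
wrist_force: [0.3, -0.1, -0.6]
finger_gap: 0.0
```

>>> step_arm --targets '[[[0,0,0],[0.1,0,0],0],[[0,0,0],[0.1,0,0],0],[[0,0,0],[0.1,0,0],0],[[0,0,0],[0.1,0,0],0],[[0,0,0],[0.1,0,0],0],[[0,0,0],[0,0,0],0],[[0,0,0],[0,0,0],0],[[0,0,0],[0,0,0],0],[[0,0,0],[0,0,0],0],[[0,0,0],[0,0,0],0]]'

```text
clock: 12.45
tcp_pos: [0.5809, 0.028, 0.1779]
orientation: [0.702, -0.093, 0.7, 0.092]
wrist_force: [-6.9, -1.2, 19.8]
finger_gap: 0.0
```

```bash
python3 - <<'E'
from workcell import *
from h import *
s=get_state();print(s["tcp_pos"],s["wrist_force"])
a=read_camera("scene");cv2.imwrite("pics/s4.png",cv2.resize(a[100:330,200:440,::-1],None,fx=2.5,fy=2.5))
E
```

```text
[0.58091136 0.02797604 0.17790509] [-6.90330046 -1.24540479 19.76628779]
```

View pics/s4.png

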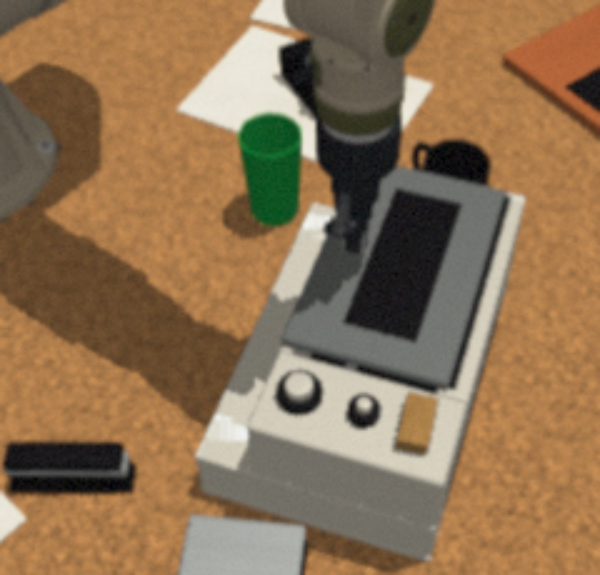

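The cover is down: the TCP is at 177.9 mm against 178 for a shut cover, with 20 N at the stop. Lifting and moving over the start button.

>>> step_arm --targets '[[[0,0,0],[-2.0,0,0],0],[[0,0,0],[-3.0,0,0],0],[[0,0,0],[-3.0,0,0],0],[[0,0,0],[0,-2.8,0],0],[[0,0,0],[0,-2.8,0],0],[[0,0,0],[0,-2.9,0],0],[[0,0,0],[0,-2.9,0],0],[[0,0,0],[0,-2.9,0],0],[[0,0,0],[0,-2.8,0],0],[[0,0,0],[0,0,0],0]]'

```text
clock: 13.5
tcp_pos: [0.6257, -0.1407, 0.2534]
orientation: [0.701, -0.091, 0.701, 0.091]
wrist_force: [0.5, 0.4, -0.5]
finger_gap: -0.0001
```

```bash
python3 - <<'E'
from workcell import *
from h import *
s=get_state();v=np.load("fit.npy");print(s["tcp_pos"],R.from_euler('z',-v[2]).apply(s["tcp_pos"]-[v[0],v[1],0]))
a=read_camera("scene");cv2.imwrite("pics/s5.png",cv2.resize(a[140:330,250:420,::-1],None,fx=3.1,fy=3.1))
a=read_camera("wrist");cv2.imwrite("pics/w5.png",a[:,:,::-1])
E
```

```text
[ 0.62568236 -0.140697    0.25335232] [-0.03807128 -0.13395532  0.25335232]
```

View pics/s5.png

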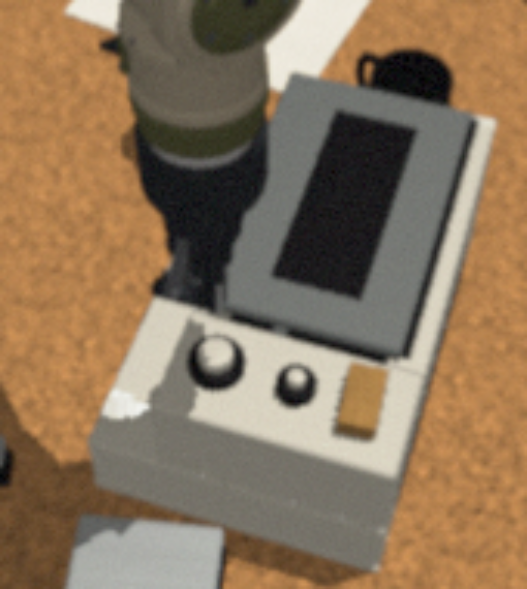

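View pics/w5.png

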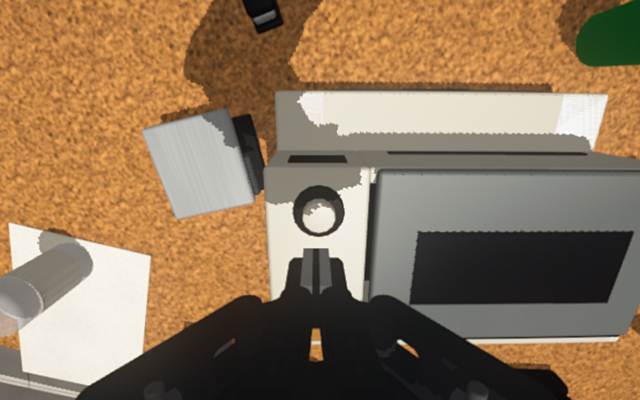

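```bash
python3 - <<'E'
from workcell import *
from h import *
s=get_state();v=np.load("fit.npy");m=camera_model("wrist");q=s["orientation"]
Rt=R.from_quat([q[1],q[2],q[3],q[0]]).as_matrix();T=m["T_tool_cam"]
K=np.array([[m["fx"],0,m["cx"]],[0,m["fy"],m["cy"]],[0,0,1]])
for u in((319,216),):
    d=cv2.undistortPoints(np.array([[u]],float),K,m["dist_coeffs"])[0,0]
    d=Rt@T[:3,:3]@[d[0],d[1],1];o=s["tcp_pos"]+Rt@T[:3,3]
    p=o+d*(.1786-o[2])/d[2];print(p,R.from_euler('z',-v[2]).apply(p-[v[0],v[1],0]))
E
```

```text
[ 0.62622887 -0.13437789  0.1786    ] [-0.03590151 -0.12799528  0.1786    ]
```

>>> step_arm --targets '[[[0,0,0],[0,0.4,0.2],0],[[0,0,0],[1.5,0,0],0],[[0,0,0],[1.5,0,0],0],[[0,0,0],[1.5,0,0],0],[[0,0,0],[1.0,0,0],0],[[0,0,0],[0.7,0,0],0],[[0,0,0],[0.5,0,0],0],[[0,0,0],[0.2,0,0],0],[[0,0,0],[0.2,0,0],0],[[0,0,0],[0,0,0],0]]'

```text
clock: 14.6
tcp_pos: [0.6261, -0.1327, 0.1839]
orientation: [0.701, -0.092, 0.701, 0.092]
wrist_force: [-1.1, 1.3, 2.3]
finger_gap: 0.0
```

>>> step_arm --targets '[[[0,0,0],[0.2,0,0],0],[[0,0,0],[0.2,0,0],0],[[0,0,0],[0.2,0,0],0],[[0,0,0],[0.2,0,0],0],[[0,0,0],[0,0,0],0],[[0,0,0],[0,0,0],0],[[0,0,0],[0,0,0],0],[[0,0,0],[0,0,0],0],[[0,0,0],[0,0,0],0],[[0,0,0],[0,0,0],0]]'

```text
clock: 15.6
tcp_pos: [0.6263, -0.1329, 0.1806]
orientation: [0.703, -0.093, 0.699, 0.092]
wrist_force: [-7.9, 3.9, 25.0]
finger_gap: -0.0001
```

```bash
python3 - <<'E'
from workcell import *
from h import *
s=get_state();v=np.load("fit.npy");print(s["tcp_pos"],R.from_euler('z',-v[2]).apply(s["tcp_pos"]-[v[0],v[1],0]),s["wrist_force"],s["ft_torque"])
a=read_camera("scene");cv2.imwrite("pics/s6.png",cv2.resize(a[220:300,280:380,::-1],None,fx=7,fy=7,interpolation=cv2.INTER_CUBIC))
a=read_camera("wrist");cv2.imwrite("pics/w6.png",cv2.resize(a[150:350,200:440,::-1],None,fx=3,fy=3))
E
```

```text
[ 0.62631869 -0.13286795  0.18063351] [-0.03542242 -0.12656055  0.18063351] [-7.94951261  3.91689478 24.96678517] [0.81749126 1.71461507 0.05976832]
```

View pics/s6.png

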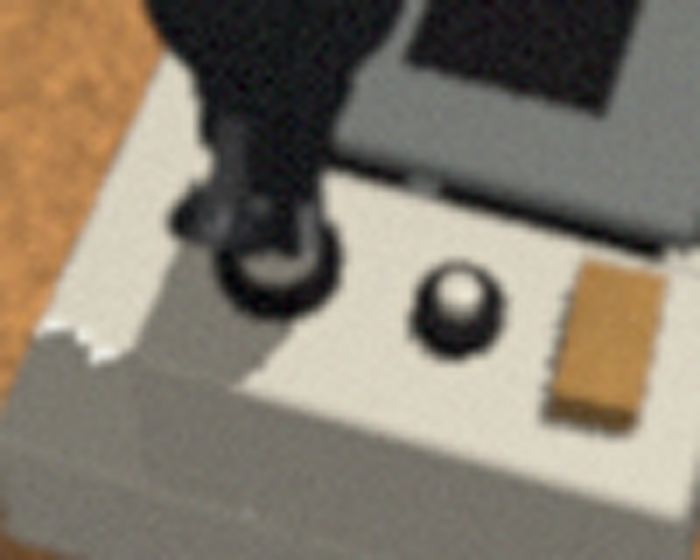

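View pics/w6.png

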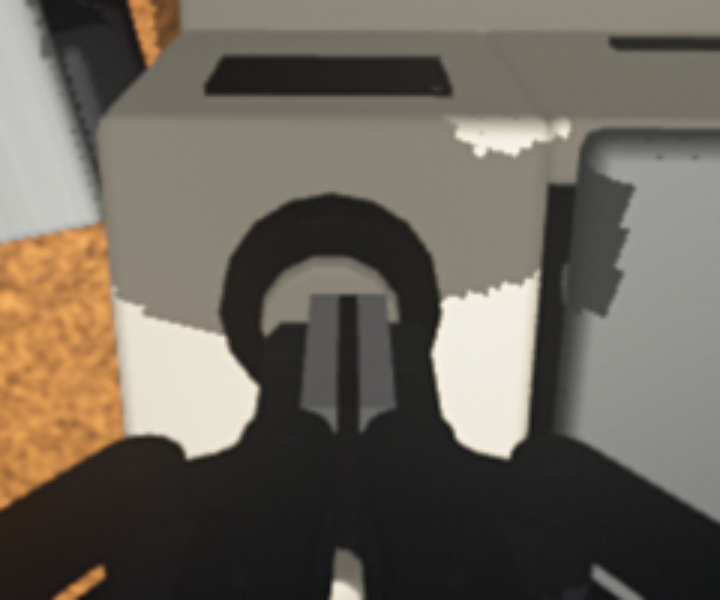

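>>> step_arm --targets '[[[0,0,0],[-0.1,0,0],0],[[0,0,0],[-0.1,0,0],0],[[0,0,0],[-0.1,0,0],0],[[0,0,0],[-0.1,0,0],0],[[0,0,0],[0,0,0],0],[[0,0,0],[0,0,0],0],[[0,0,0],[0,0,0],0],[[0,0,0],[0,0,0],0],[[0,0,0],[0,0,0],0],[[0,0,0],[0,0,0],0]]'

```text
clock: 16.7
tcp_pos: [0.6262, -0.1328, 0.181]
orientation: [0.702, -0.093, 0.7, 0.092]
wrist_force: [-2.0, 2.4, 8.7]
finger_gap: -0.0003
```

>>> step_arm --targets '[[[0,0,0],[-0.1,0,0],0],[[0,0,0],[-0.1,0,0],0],[[0,0,0],[0,0,0],0],[[0,0,0],[0,0,0],0],[[0,0,0],[0,0,0],0],[[0,0,0],[0,0,0],0],[[0,0,0],[0,0,0],0],[[0,0,0],[0,0,0],0],[[0,0,0],[0,0,0],0],[[0,0,0],[0,0,0],0]]'

```text
clock: 17.7
tcp_pos: [0.626, -0.1329, 0.1814]
orientation: [0.701, -0.092, 0.701, 0.092]
wrist_force: [1.6, 1.5, 4.1]
finger_gap: -0.0002
```

>>> step_arm --targets '[[[0,0,0],[-0.1,0,0],0],[[0,0,0],[-0.1,0,0],0],[[0,0,0],[0,0,0],0],[[0,0,0],[0,0,0],0],[[0,0,0],[0,0,0],0],[[0,0,0],[0,0,0],0],[[0,0,0],[0,0,0],0],[[0,0,0],[0,0,0],0],[[0,0,0],[0,0,0],0],[[0,0,0],[0,0,0],0]]'

```text
clock: 18.7
tcp_pos: [0.6258, -0.133, 0.1833]
orientation: [0.701, -0.092, 0.701, 0.092]
wrist_force: [1.7, -0.9, 2.8]
finger_gap: 0.0
```

>>> step_arm --targets '[[[0,0,0],[-0.1,0,0],0],[[0,0,0],[-0.1,0,0],0],[[0,0,0],[0,0,0],0],[[0,0,0],[0,0,0],0],[[0,0,0],[0,0,0],0],[[0,0,0],[0,0,0],0],[[0,0,0],[0,0,0],0],[[0,0,0],[0,0,0],0],[[0,0,0],[0,0,0],0],[[0,0,0],[0,0,0],0]]'

```text
clock: 19.7
tcp_pos: [0.6256, -0.1329, 0.1852]
orientation: [0.701, -0.092, 0.701, 0.092]
wrist_force: [-1.4, -0.9, 1.9]
finger_gap: 0.0001
```

The spring signature fits: about 4 N at 181 mm, a hard stop there, then 2.8 N and 1.9 N as it rises. So the button went fully in. Releasing and moving clear for the final look.

>>> step_arm --targets '[[[0,0,0],[-1.0,0,0],0],[[0,0,0],[-2.0,0,0],0],[[0,0,0],[-3.0,0,0],0],[[0,0,0],[-3.5,0,0],0],[[0,0,0],[-2.0,0,-3.0],0],[[0,0,0],[0,0,-4.0],0],[[0,0,0],[0,0,-4.0],0],[[0,0,0],[0,0,-4.0],0],[[0,0,0],[0,0,-3.0],0],[[0,0,0],[0,0,0],0]]'

```text
clock: 20.7
tcp_pos: [0.4489, -0.1792, 0.3014]
orientation: [0.701, -0.091, 0.701, 0.092]
wrist_force: [0.1, -0.1, 0.0]
finger_gap: 0.0
```

>>> step_arm --targets '[[[0,0,0],[0,4.0,0],0],[[0,0,0],[0,4.0,0],0],[[0,0,0],[0,4.0,0],0],[[0,0,0],[0,4.0,0],0],[[0,0,0],[0,4.0,0],0],[[0,0,0],[0,4.0,0],0],[[0,0,0],[0,4.0,0],0],[[0,0,0],[0,4.0,0],0],[[0,0,0],[0,4.0,0],0],[[0,0,0],[0,3.0,0],0]]'

```text
clock: 21.7
tcp_pos: [0.3504, 0.2, 0.3008]
orientation: [0.701, -0.093, 0.701, 0.093]
wrist_force: [-0.1, 0.1, -0.8]
finger_gap: 0.0002
```

```bash
python3 - <<'E'
from workcell import *
from h import *
a=read_camera("top");cv2.imwrite("pics/t7.png",cv2.resize(a[80:290,170:460,::-1],None,fx=2.7,fy=2.7,interpolation=cv2.INTER_CUBIC))
b=read_camera("scene");cv2.imwrite("pics/s7.png",cv2.resize(b[100:360,200:440,::-1],None,fx=2.3,fy=2.3,interpolation=cv2.INTER_CUBIC))
E
```

```text
(no output)
```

View pics/s7.png

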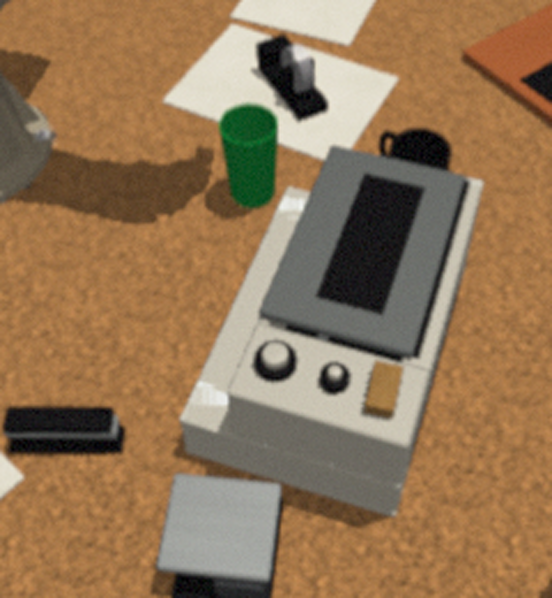

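View pics/t7.png

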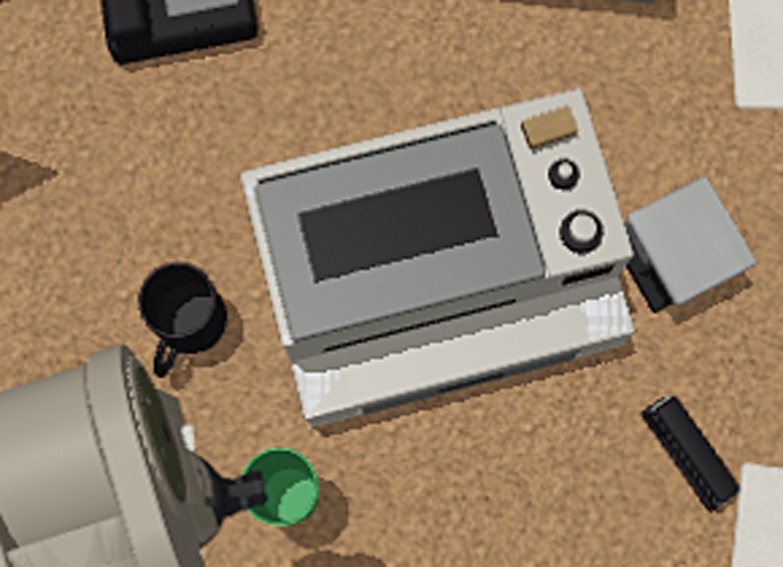

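```bash
python3 - <<'E'
from h import *
v=np.load("fit.npy")
for q in(0,.03,.06):
    P=[cov(.16,.013,.165,q),cov(.16,.013,-.085,q),cov(0,.013,-.085,q)]
    print(q,((proj("scene",W(P,v[:3]))-[200,100])*2.3).round(0).tolist(),((proj("top",W(P,v[:3]))-[170,80])*2.7).round(0).tolist())
E
python3 - <<'E'
import cv2
a=cv2.imread("pics/s7.png");cv2.imwrite("pics/s7c.png",cv2.resize(a[270:450,170:450],None,fx=2.6,fy=2.6,interpolation=cv2.INTER_CUBIC))
E
```

```text
0 [[331.0, 143.0], [258.0, 311.0], [414.0, 354.0]] [[292.0, 341.0], [548.0, 273.0], [501.0, 120.0]]
0.03 [[332.0, 140.0], [258.0, 309.0], [415.0, 354.0]] [[292.0, 339.0], [548.0, 272.0], [501.0, 119.0]]
0.06 [[332.0, 137.0], [259.0, 306.0], [415.0, 354.0]] [[291.0, 338.0], [549.0, 270.0], [501.0, 119.0]]
```

View pics/s7c.png

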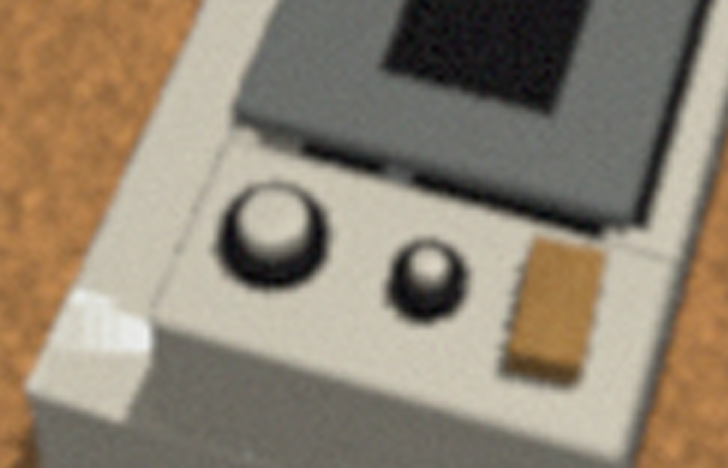

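The cover corners match the projection for fully shut, the tray is flush, the start button is back up and nothing else has moved. Handing in.

```bash
python3 -c "
from workcell import *
print(hand_in())"
```

```text
the job is handed in; nothing more can be done
None
```

The job is done in the order asked and handed in at about 22 s of the 48 s allowed: the tray is home, the cover is shut, and the start button was pressed and let go.

- **Tray:** I pushed it to its stop. Contact force rose to about 25 N with no further movement, and its front looks flush in the top and scene pictures.
- **Cover:** I pushed it down until the fingertips stood at 177.9 mm, against 178 mm for a shut cover, with about 20 N at the stop. In the final pictures its free corners are within about 7 enlarged pixels (3 camera pixels) of where a shut cover would show, on the low side.
- **Start button:** It met a hard stop at about 181 mm under 25 N. On release the force fell from about 4 N to 2.8 N and then 1.9 N as the button rose, which fits a full press springing back. It stands up again in the last pictures.
- **Everything else:** The cancel button was not touched. The staple box, stapler, punch, mug, tumbler and tape dispenser look unmoved. The arm was clear of everything at hand-in.

**One disagreement:** my picture fit put the top of the start button at about 179 mm, while the contact forces suggest about 187 mm. I relied on the forces.

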